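Demould a plaster column and turn its code plaque to the scanner

TASK

First clear the amber jar off the scanner's round plate and stand it upright, wholly on the cork mat. Then lift the plaster column out of its leaning open mould and set it down gently, upright and wholly on that round plate, turned so that its raised code plaque squarely faces the scanner's window. Never let the column drop or lie down, and leave the box, brush pot, bottle and tin standing where they are.

Things in the scene. Friction and masses are not known exactly. Their poses are not given: they have to be found in the camera images.
- casting: plaster column, 150 mm tall, 0.36 kg: round barrel of radius 28 mm up to 96 mm above its foot, a short cone, then a round neck (see neck). Code plaque on its +x side (see plaque); a rib 5 mm high, 18 mm long on the flat top points to the plaque's side. Origin: centre of its underside; z to its top, x to the plaque. It starts in the mould's socket, leaning with it, turned any way about its axis.
- plaque (a point): centre of the face of the column's code plaque, 33 mm from the column's axis, 70 mm above its foot; axes as the column's. The plaque is a raised rectangle 30 mm wide, 46 to 94 mm above the foot, 5 mm proud of the barrel, with a pattern of dark squares.
- neck (a point): point on the column's axis 132 mm above its foot, the place to grip; the round neck has radius 22 mm and reaches from 103 to 150 mm above the foot; axes as the column's
- mould: open plywood mould, fixed: a block 116 x 116 x 50 mm leaning 32 degrees (0.56 rad) on a wooden wedge frame with a foot 150 x 124 mm. Origin: centre of the block's underside, 46 mm above the table; z is the socket's axis, leaning towards the robot's side; y is level; x points up the slope. Two pins of radius 6 mm, 14 mm high, stand on the block's top at x -45, y +-45 mm.
- socket (a point): centre of the mouth of the mould's round socket, 50 mm along z from the mould's origin; the socket is 58 mm in diameter and 40 mm deep, its floor 10 mm from the origin; axes as the mould's
- backwall (a point): middle of the top edge of the mould's back half, which still stands behind the column as a wall: in the mould's frame from x 48 to 68 mm, across y -58 to 58 mm, from z 50 up to 105 mm; axes as the mould's
- station: scan station, fixed: steel base 200 x 110 x 6 mm (x -55 to 145 mm), a round aluminium plate of radius 40 mm, 8 mm high, on it, and the scanner. Origin: on the table under the centre of the round plate; x points from the plate to the scanner, z up. The scanner is a grey block 60 mm deep (x 75 to 135 mm), 90 mm wide, its top 135 mm above the table, with a dark window towards the plate.
- plate_top (a point): centre of the top of the round plate, 14 mm above the table; axes as the station's
- window (a point): centre of the scanner's window, 75 mm from the plate's axis, 84 mm above the table; axes as the station's
- jar: closed amber glass jar with a black lid, radius 30 mm, 100 mm tall, 0.3 kg; origin: centre of its underside, z up. At the start it stands on the round plate.
- mat: cork mat 120 x 120 x 4 mm, fixed on the table; origin: centre of its underside, x and y along its sides
- box: bystander: small wooden box with a lid, 98 x 128 x 68 mm; origin: centre of its underside
- brushpot: bystander: dark steel pot with three brushes, radius 34 mm, 80 mm tall, brush tips at 127 mm; origin: centre of its underside
- bottle: bystander: clear plastic bottle, radius 32 mm, 190 mm tall; origin: centre of its underside
- tin: bystander: tin can with paper label, radius 40 mm, 110 mm tall; origin: centre of its underside

How it is judged (in metres and radians):
On the way, in this order (a step that is already met when the one before it is completed fails the run):
1. the jar stands released, upright and wholly on the cork mat, the column still being in its mould (x of jar in the frame of mat between -0.032 and 0.032 m and y of jar in the frame of mat between -0.032 and 0.032 m and angle between jar's own z axis and vertical below 0.06 rad and height (world z) of jar below 0.008 m and contact force between the fingers and jar below 0.1 N and linear speed of jar below 0.03 m/s and distance between casting and mould below 0.03 m), for 0.2 s.
2. the column has been lifted clear of the mould's socket (z of casting in the frame of mould above 0.055 m), for 0.1 s.
At the end, for the whole second after the job is handed in: The column stands released, at rest and upright (3.4 degrees) on the round plate, its axis within 14 mm of the plate's centre, its plaque facing the window within 11 degrees; the jar stands released and upright on the mat, within 32 mm of its centre along each side (horizontal distance between casting and plate_top below 0.014 m and angle between each of casting, jar's own z axis and vertical below 0.06 rad and z of casting in the frame of plate_top between -0.004 and 0.004 m and angle between the x axis of casting and the x axis of station, either way round below 0.2 rad and distance between plaque and window below 0.065 m and contact force between the fingers and casting below 0.1 N and linear speed of casting below 0.02 m/s and angular speed of casting below 0.15 rad/s and x of jar in the frame of mat between -0.032 and 0.032 m and y of jar in the frame of mat between -0.032 and 0.032 m and height (world z) of jar below 0.008 m and contact force between the fingers and jar below 0.1 N and linear speed of jar below 0.03 m/s); the robot touches nothing.
It fails at once if the box, brush pot, bottle or tin pushed more than 20 mm from where it stood, or tipped (distance of any of box, brushpot, bottle, tin from where it was at the start of the episode above 0.02 m or angle between any of box, brushpot, bottle, tin's own z axis and vertical above 0.3 rad).
It fails at once if the column leans more than 60 degrees (angle between casting's own z axis and vertical above 1.05 rad).
It fails at once if the column is dropped: it moves faster than 0.5 m/s out of the fingers' grip (contact force between the fingers and casting below 0.1 N and linear speed of casting above 0.5 m/s).
It also fails if it takes over 61 s, if anything falls off the work surface, if the arm or the gripper's body presses on something with over 40 N, if the wrist force passes 120 N, or if a joint passes its speed limit or range.

ROBOT

A 6-joint arm with a two-finger parallel gripper is mounted at the origin on the work surface. World frame = base frame: x ahead of the robot, y to its left, z up, the work surface at z = 0. Lengths are in m, angles in degrees, forces in N, time in s.
With the tool pointing down it reaches from about 0.275 to 0.975 m from the base axis. Payload 8.4 kg.
Tool frame: the origin (TCP) lies between the finger pads; the fingertips stand 11 mm ahead of it and the grasp point (between the pads) lies 8 mm behind it (arm.nose_length is the distance from the TCP to the fingertips, in m); z points along the fingers, y is the line along which they close (so a half turn about z gives the same grasp; the last joint's range is limited). The gripper opens to 92 mm and grips with 3 to 60 N. Pads are 20 mm wide; open, the fingers measure 128 mm over their backs; the gripper's body (75 mm by 189 mm) begins 69 mm behind the grasp point.
Start: joints at [-75.138, 20.225, 93.587, -0, 66.188, -0.138], TCP at [0.162, -0.604, 0.226] pointing down, gripper open.
Joint ranges: [-150.9, 150.9], [-52.94, 120.26], [3.33, 152.33], [-74.26, 254.26], [0, 154.13], [-172.89, 172.89]. Speed limits (degrees/s): [127.2, 127.2, 159.86, 180, 180, 180].

INTERFACE

Orientations are given as a 3x3 rotation matrix whose columns are the frame's x, y, z axes.
In Python, from rig import arm gives the robot as it stands.
- The arm moves only by the shell command python3 -m pendant 'ROWS' [FORCE]. ROWS is JSON, one flat list of numbers, 7 for each row, row after row: the shift along the tool's x, y, z in cm, then the turn, a rotation vector about the tool's x, y, z in degrees, then the closure, from -1 (fully open) to 1 (shut). A call has 1 to 8 rows; each row is the pose to reach, as a shift and turn from the pose commanded when the call began, along the tool's axes at that moment; what a row does not reach only later rows make up. A row lasts 1/12 s, in which the tool goes at most 41.7 mm and 7.16 degrees, less where a joint would pass 70% of its speed; a pose out of reach is approached as far as the arm can. A call with a gripper value outside its range is refused whole. The fingers move at their own pace and stop on an object; FORCE is the grip in N (left out, the last holds). Time passes only in rows, so rows that repeat a pose let the fingers close. It gives the time, the measured TCP pose, the force, the opening and the grip force at its end, in the units of the state.
- arm.get_state(): the state, without advancing time (a new reading comes with each control period).
- arm.snapshot(name): name is "scene" or "top" or "wrist"; returns the picture (480x640x3 uint8, red, green, blue); there is no depth.
- arm.camera_info(name): a dict with "fovy" (degrees; the focal length in pixels is half the picture's height over the tangent of half this angle, whatever the lens; pixels are square), "cx", "cy" (the principal point, pixels), "cam_to_world" (4x4, takes a point from camera to world coordinates); the wrist camera has in their place "hand_eye" (4x4, takes a point from camera to tool coordinates, whose origin is the TCP and whose axes are the flange's). Camera axes: x right, y up, looking along -z (the intrinsics and any distortion apply to the point x, -y, -z); pixel columns grow to the right and rows downward; lengths in m; the calibration is good to about 2 mm. The wrist camera is an equidistant fisheye: a pixel r from the principal point sees the ray r / f radians off the axis. A picture is of the moment at which its call begins: read the wrist's pose just before it. camera_info takes no time and is no camera call.
- arm.sign_off(): hands the job in; it is judged then, once.
The state is a dict: "clock": time; "q": joint angles; "joint_velocities": joint speeds; "effort": joint torques, N m; "ee_pos": TCP position; "ee_rot": TCP orientation; "ft_force": force on the tool from outside, world axes, zero at the start; "ft_torque": the same for the moment, N m; "gripper_width": finger opening in m; "gripper_force": force on a finger pad.
Only numpy, scipy, OpenCV 4.12 (cv2) and the standard library are available. Lean on these libraries where they do the work, as an engineer would, in place of code of your own. Each camera call takes 0.05 s, during which the arm holds its last target. There are 200 camera calls.

## Working session

There is one attempt and no reset: what is moved stays moved. The work goes in short steps, Python scripts to look and compute and a shell command to move; the robot and the scene stay as the last step left them, time stands still between calls to the robot, and variables do not carry over. Pictures are saved under pics/ and viewed, at most 10 in all, crops included, and the job is handed in when it is done.

```bash
mkdir -p pics; python3 - <<'E'
from rig import arm
import cv2,numpy as np
np.set_printoptions(precision=4,suppress=True)
for n in("scene","top"):
    cv2.imwrite(f"pics/{n}0.png",arm.snapshot(n)[:,:,::-1]); i=arm.camera_info(n); print(n,i)
print(arm.camera_info("wrist")); s=arm.get_state(); print(s['clock'],s['ee_rot'],s['gripper_width'],arm.nose_length)
E
```

```text
scene {'fovy': 51.66376690425284, 'cx': 317.6118936528681, 'cy': 242.02594111231613, 'cam_to_world': array([[-0.4116, -0.7539,  0.5121,  1.2579],
       [ 0.9114, -0.3398,  0.2323,  0.2702],
       [-0.0011,  0.5623,  0.8269,  1.1178],
       [ 0.    ,  0.    ,  0.    ,  1.    ]])}
top {'fovy': 55.366786605131, 'cx': 309.96506197985923, 'cy': 235.52724943716368, 'cam_to_world': array([[ 0.0174,  0.9905, -0.1362,  0.4795],
       [-0.9996,  0.0206,  0.0216,  0.01  ],
       [ 0.0242,  0.1358,  0.9904,  1.2963],
       [ 0.    ,  0.    ,  0.    ,  1.    ]])}
{'fovy': 65.70646984690485, 'cx': 318.551439600273, 'cy': 239.60629045772032, 'hand_eye': array([[-0.0006,  0.9577,  0.2877,  0.0808],
       [ 1.    ,  0.0003,  0.0009, -0.0001],
       [ 0.0008,  0.2877, -0.9577, -0.1579],
       [ 0.    ,  0.    ,  0.    ,  1.    ]])}
0.1 [[ 0.9659  0.2589 -0.0003]
 [ 0.2589 -0.9659  0.0012]
 [ 0.     -0.0012 -1.    ]] 0.09142572796482493 0.011
```

View pics/scene0.png

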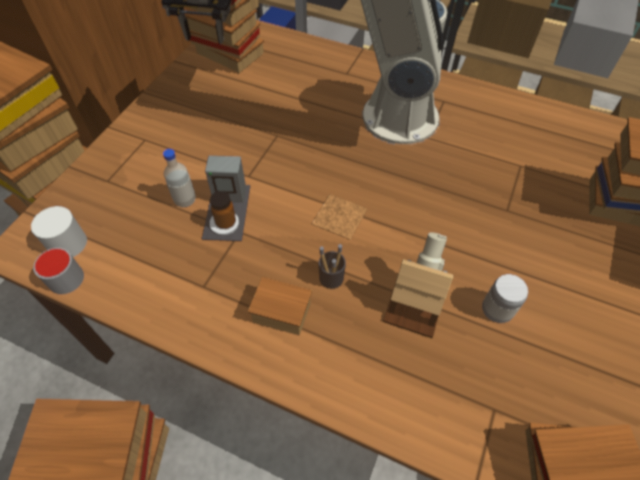

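View pics/top0.png

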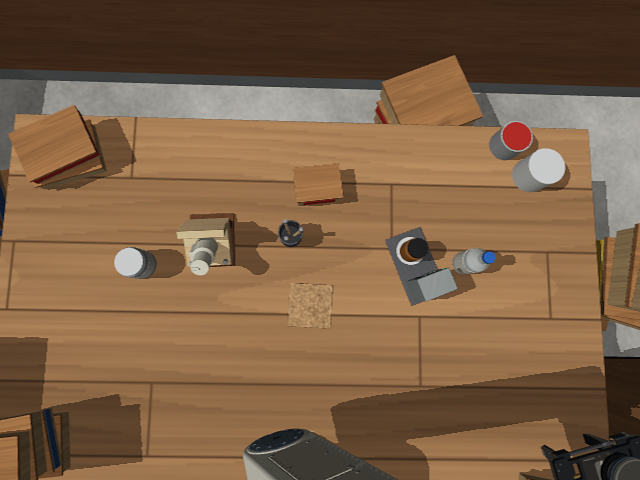

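Scene: the station is at left (jar ~222,212), mat ~340,216, mould ~420,285. Top: plate ~410,248, scanner ~436,285, mat ~310,305, column top ~200,268, pot 290,233, bottle 475,262, tin 130,263, box 318,184. I'll zoom into both.

```bash
python3 - <<'E'
import cv2,numpy as np
t=cv2.imread("pics/top0.png");s=cv2.imread("pics/scene0.png")
def c(i,x,y):
    o=cv2.resize(i[y:y+75,x:x+100],(400,300),interpolation=cv2.INTER_CUBIC)
    for k in range(0,100,10): cv2.putText(o,str(x+k),(k*4,8),0,.3,(0,0,255)); cv2.line(o,(k*4,8),(k*4,14),(0,0,255))
    for k in range(0,75,10): cv2.putText(o,str(y+k),(0,k*4+4),0,.3,(0,255,255)); cv2.line(o,(18,k*4),(24,k*4),(0,255,255))
    return o
cv2.imwrite("pics/m1.png",np.vstack([np.hstack([c(t,375,225),c(t,160,205)]),np.hstack([c(s,185,150),c(s,375,225)])]))
hsv=cv2.cvtColor(t,cv2.COLOR_BGR2HSV)
E
cat > h.py <<'E'
from rig import arm
import numpy as np, cv2
np.set_printoptions(precision=4,suppress=True)
def ray(n,u,v):
    i=arm.camera_info(n);f=240/np.tan(np.radians(i['fovy']/2))
    if n=='wrist':
        s=arm.get_state();T=np.eye(4);T[:3,:3]=s['ee_rot'];T[:3,3]=s['ee_pos'];M=T@i['hand_eye']
        dx,dy=u-i['cx'],v-i['cy'];r=np.hypot(dx,dy);th=r/f;k=np.sin(th)/max(r,1e-9)
        d=np.array([dx*k,-dy*k,-np.cos(th)])
    else:
        M=i['cam_to_world'];d=np.array([(u-i['cx'])/f,-(v-i['cy'])/f,-1])
    return M[:3,3],M[:3,:3]@d
def hit(n,u,v,z):
    o,d=ray(n,u,v);return o+d*(z-o[2])/d[2]
def proj(n,P):
    P=np.atleast_2d(P);i=arm.camera_info(n);f=240/np.tan(np.radians(i['fovy']/2))
    if n=='wrist':
        s=arm.get_state();T=np.eye(4);T[:3,:3]=s['ee_rot'];T[:3,3]=s['ee_pos'];M=T@i['hand_eye']
    else: M=i['cam_to_world']
    p=(P-M[:3,3])@M[:3,:3]
    if n!='wrist': return np.c_[i['cx']+f*p[:,0]/-p[:,2],i['cy']+f*p[:,1]/p[:,2]]
    r=np.hypot(p[:,0],p[:,1]);th=np.arctan2(r,-p[:,2]);r=np.maximum(r,1e-9)
    return np.c_[i['cx']+f*th*p[:,0]/r,i['cy']-f*th*p[:,1]/r]
E
```

```text
(no output)
```

View pics/m1.png

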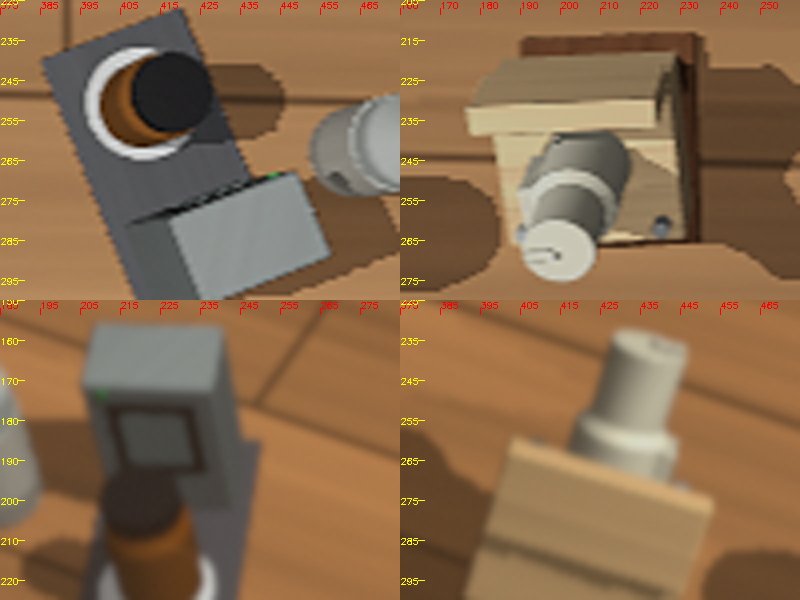

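Top view: plate centre ≈(410.5,251), base edges (385.5,239.5)-(409,300) and (420.5,227)-(437.5,269.5). The wall's top strip is (177,232.5)-(224,230), and the column top is ≈(199.5,267.5) with the rib pointing image-left (+y). Next I'll compute the poses.

```bash
cat >> h.py <<'E'
def mould(p):
    c,s=np.cos(p[2]),np.sin(p[2]);t=np.radians(32)
    h=np.array([c,s,0]);z=np.array([0,0,1.])
    Z=h*np.sin(t)+z*np.cos(t);X=-h*np.cos(t)+z*np.sin(t)
    return np.array([p[0],p[1],.046]),np.c_[X,np.cross(Z,X),Z]
E
python3 - <<'E'
from h import *
from scipy.optimize import least_squares
print('plate',hit('top',410.5,250.9,.014),'scene plate',hit('scene',185+155/4,150+285/4+6,.014))
a=[hit('top',*p,.006)[:2] for p in((385.5,239.5),(409.2,300),(420.5,227),(437.5,269.5))]
for k in(0,2): d=a[k+1]-a[k];print('stn x yaw',np.degrees(np.arctan2(d[1],d[0])))
print('back corners mid',(a[0]+a[2])/2)
st=[hit('top',375+170/4,225+222/4,.135),hit('top',375+297/4,225+172/4,.135)];d=st[1]-st[0];print('scanner front yaw',np.degrees(np.arctan2(d[1],d[0]))-90,'mid',(st[0]+st[1])/2)
print('jar lid',hit('top',375+171/4,225+92/4,.114))
print('mat',hit('top',310.5,305.5,.004),[hit('top',*p,.004)[:2] for p in((290,282.5),(333,284),(331,328),(288.5,326.5))])
print('bottle',hit('top',489,257.5,.19),'pot',hit('top',290.5,233,.06),'tin',hit('top',131,263,.11),'box',hit('top',318,182,.068))
P=[(-.0,0,0)]
loc=np.array([(.068,.058,.105),(.068,-.058,.105),(.048,.058,.105),(.048,-.058,.105),(0,0,.16)])
T=np.array([(177,232.5),(223.75,230),(177.5,238.75),(224.25,236.75),(199.7,267.5)])
# y: mould y = Z x X ; match ends by trying both
for sg in(1,-1):
    L=loc*[1,sg,1]
    def f(p):
        o,R=mould(p);return (proj('top',o+L@R.T)-T).ravel()
    r=least_squares(f,[.55,.3,np.pi]);print(sg,r.x,np.degrees(r.x[2]),r.cost,f(r.x))
E
```

```text
plate [ 0.6178 -0.3035  0.014 ] scene plate [ 0.6356 -0.2952  0.014 ]
stn x yaw -158.7899745756484
stn x yaw -158.93752722488745
back corners mid [ 0.6691 -0.2847]
scanner front yaw -157.9008607139794 mid [ 0.5461 -0.3319  0.135 ]
jar lid [ 0.615  -0.2982  0.114 ]
mat [ 0.46   -0.0231  0.004 ] [array([0.5229, 0.0356]), array([ 0.5209, -0.0854]), array([ 0.3992, -0.0812]), array([0.4014, 0.0369])]
bottle [ 0.5864 -0.4536  0.19  ] pot [0.6554 0.0362 0.06  ] tin [0.5618 0.4433 0.11  ] box [ 0.7978 -0.0364  0.068 ]
1 [0.6373 0.257  3.2073] 183.76735828570736 2.051639332867728 [-0.5019 -0.2453 -0.0522  0.177   0.1884  0.8594  0.2945  0.7739  0.0725
 -1.514 ]
-1 [0.5933 0.2531 0.1113] 6.37958746240531 1790.096250184741 [  0.1882  20.2678   0.8225  18.4809   0.4358   7.6594   0.537    5.4443
  -1.8777 -52.2957]
```

```bash
cat >> h.py <<'E'
from scipy.spatial.transform import Rotation as Ro
def goto(pos,R=None):
    s=arm.get_state();C=np.array(s['ee_rot']);d=C.T@(np.array(pos)-s['ee_pos'])*100
    r=np.zeros(3) if R is None else Ro.from_matrix(C.T@R).as_rotvec(degrees=True)
    print('t',s['clock'],'shift',d.round(2),'turn',r.round(2))
def down(yawy): # tool pointing down with y axis at yawy deg
    a=np.radians(yawy);y=np.array([np.cos(a),np.sin(a),0]);z=np.array([0,0,-1.]);return np.c_[np.cross(y,z),y,z]
E
R="51.8,-17.6,0,0,0,-6.4,-1"; python3 -m pendant '[51.8,-17.6,0,0,0,-6.4,-1,51.8,-17.6,0,0,0,-6.4,-1,51.8,-17.6,0,0,0,-6.4,-1,51.8,-17.6,0,0,0,-6.4,-1,51.8,-17.6,0,0,0,-6.4,-1,51.8,-17.6,0,0,0,-6.4,-1,51.8,-17.6,0,0,0,-6.4,-1,51.8,-17.6,0,0,0,-6.4,-1]' 30
python3 -c "
from h import *
goto([.617,-.301,.226],down(-68.6))"
```

```text
clock: 0.77
ee_pos: [0.4402, -0.4168, 0.2254]
ee_rot: [[0.931, 0.365, -0.0], [0.365, -0.931, 0.0], [-0.0, -0.0, -1.0]]
ft_force: [0.2, -0.5, 0.8]
gripper_width: 0.0922
gripper_force: 0.0
t 0.7667 shift [20.69 -4.33 -0.07] turn [-0.02  0.01 -0.  ]
```

```bash
python3 -m pendant '[20.7,-4.3,0,0,0,0,-1,20.7,-4.3,0,0,0,0,-1,20.7,-4.3,0,0,0,0,-1,20.7,-4.3,0,0,0,0,-1,20.7,-4.3,0,0,0,0,-1,20.7,-4.3,0,0,0,0,-1,20.7,-4.3,5,0,0,0,-1,20.7,-4.3,8,0,0,0,-1]' 
python3 -c "
from h import *
cv2.imwrite('pics/w1.png',arm.snapshot('wrist')[:,:,::-1])
goto([.617,-.301,.074],down(-68.6))"
```

```text
clock: 1.43
ee_pos: [0.6179, -0.3028, 0.1462]
ee_rot: [[0.93, 0.367, 0.004], [0.367, -0.93, -0.002], [0.003, 0.003, -1.0]]
ft_force: [1.0, -0.1, -0.8]
gripper_width: 0.0919
gripper_force: 0.0
t 1.4833 shift [0.46 0.24 6.24] turn [-0.39  0.36  0.06]
```

View pics/w1.png

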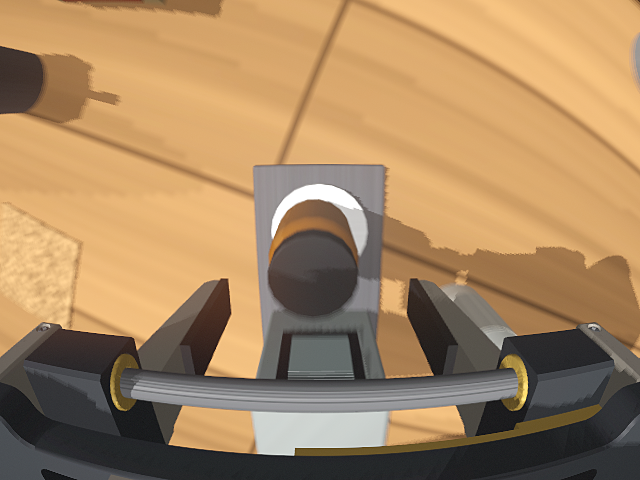

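The wrist view shows the jar lid centred at about (313,270), between the fingers. Plate centre is about (320,227) and the station axis is vertical in the image.

```bash
python3 -c "
from h import *
print(hit('wrist',313,272,.114),hit('wrist',320,228,.014), hit('wrist',254,166,.006),hit('wrist',384,166,.006),hit('wrist',262,340,.006))"
python3 -m pendant '[0.2,0,4,0,0,0,-1,0.2,0,7.2,0,0,0,-1,0.2,0,7.2,0,0,0,-1,0.2,0,7.2,0,0,0,0.6,0.2,0,7.2,0,0,0,0.6,0.2,0,7.2,0,0,0,0.6,0.2,0,7.2,0,0,0,0.6,0.2,0,7.2,0,0,0,0.6]' 30
python3 -c "
from h import *
goto([.46,-.023,.2],down(-90))"
```

```text
[ 0.6194 -0.2942  0.114 ] [ 0.6172 -0.2986  0.014 ] [ 0.6432 -0.2329  0.006 ] [ 0.6804 -0.3274  0.006 ] [ 0.497  -0.2888  0.006 ]
clock: 2.15
ee_pos: [0.6184, -0.3023, 0.0756]
ee_rot: [[0.931, 0.365, 0.002], [0.365, -0.931, -0.0], [0.002, 0.001, -1.0]]
ft_force: [-1.8, 3.9, 2.2]
gripper_width: 0.0607
gripper_force: 1.2
t 2.15 shift [ -4.55 -31.77 -12.48] turn [ 0.05 -0.1  21.38]
```

```bash
python3 -m pendant '[0,0,0,0,0,0,1,0,0,0,0,0,0,1,0,0,0,0,0,0,1,0,0,-2,0,0,0,1,0,0,-5,0,0,0,1,0,0,-8,0,0,0,1,0,0,-8,0,0,0,1,0,0,-8,0,0,0,1]' 30
python3 -c "
from h import *
goto([.46,-.023,.07],down(-68.6))"
```

```text
clock: 2.82
ee_pos: [0.619, -0.3028, 0.156]
ee_rot: [[0.931, 0.365, 0.004], [0.365, -0.931, -0.002], [0.003, 0.003, -1.0]]
ft_force: [-0.2, 0.2, -3.4]
gripper_width: 0.0588
gripper_force: 30.0
t 2.8167 shift [ -4.61 -31.88   8.48] turn [ 0.19 -0.16  0.01]
```

```bash
python3 -m pendant '[-0.4,-3,0,0,0,0,1,-1.0,-7,0,0,0,0,1,-1.6,-11,0,0,0,0,1,-2.2,-15,0,0,0,0,1,-2.8,-19,0,0,0,0,1,-3.4,-23,0,0,0,0,1,-4.0,-27,0,0,0,0,1,-4.6,-30.5,1.5,0,0,0,1]' 30
python3 -m pendant '[0,-1.4,2.5,0,0,0,1,0,-1.4,4.5,0,0,0,1,0,-1.4,5.5,0,0,0,1,0,-1.4,6.2,0,0,0,1,0,-1.4,6.2,0,0,0,1,0,-1.4,6.2,0,0,0,1]' 
python3 -c "
from h import *
goto([.46,-.023,.0662],down(-68.6))
cv2.imwrite('pics/t2.png',arm.snapshot('top')[:,:,::-1])
i=cv2.imread('pics/t2.png');cv2.imwrite('pics/t2c.png',np.hstack([cv2.resize(i[215:315,270:370],(400,400)),cv2.resize(i[220:320,370:470],(400,400))]))"
```

```text
clock: 3.48
ee_pos: [0.4627, -0.0334, 0.1392]
ee_rot: [[0.931, 0.365, 0.002], [0.365, -0.931, 0.0], [0.002, 0.001, -1.0]]
ft_force: [2.1, 0.3, -2.3]
gripper_width: 0.0591
gripper_force: 30.0
clock: 3.98
ee_pos: [0.4588, -0.0224, 0.0765]
ee_rot: [[0.931, 0.364, -0.001], [0.364, -0.931, -0.0], [-0.001, -0.0, -1.0]]
ft_force: [-0.3, -0.3, -1.8]
gripper_width: 0.059
gripper_force: 30.0
t 3.9833 shift [0.09 0.1  1.03] turn [-0.01  0.03 -0.05]
```

View pics/t2c.png

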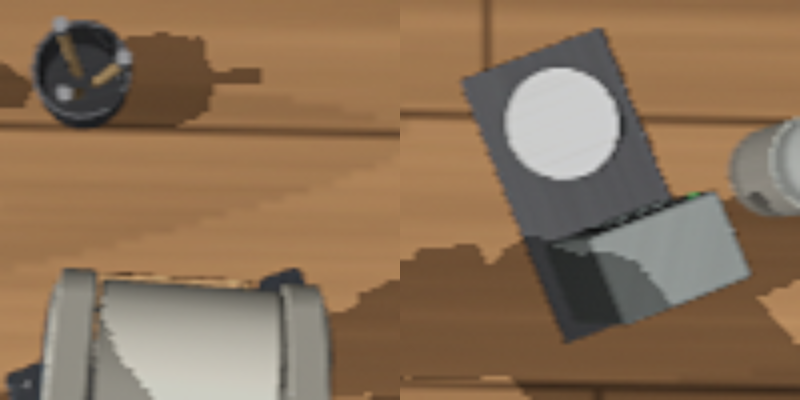

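The crop shows the now-empty plate centred at crop (563,123.5), i.e. top px ≈(410.8,250.9). The arm hides the mat. Next I lower the jar, and compute the plate centroid.

```bash
python3 -m pendant '[0,0,0.5,0,0,0,1,0,0,0.8,0,0,0,1,0,0,1.0,0,0,0,1,0,0,1.05,0,0,0,1,0,0,1.05,0,0,0,1]' 
python3 -c "
from h import *
i=cv2.imread('pics/t2.png')[220:268,390:430].astype(int);m=(i.min(2)>150);v,u=np.nonzero(m);print(m.sum(),u.mean()+390,v.mean()+220);print(hit('top',u.mean()+390,v.mean()+220,.014))
c=[hit('top',370+x/4,220+y/4,.006)[:2] for x,y in((62,77),(202,28),(165,342),(271,200))]
for a,b in((0,2),(1,3)):
  d=c[b]-c[a];print(np.degrees(np.arctan2(d[1],d[0])))
print(c[0:2],np.degrees(np.arctan2(*(c[1]-c[0])[::-1]))-90)
print((c[0]+c[1])/2+.055*np.array([np.cos(np.radians(-158.8)),np.sin(np.radians(-158.8))]))"
```

```text
clock: 4.45
ee_pos: [0.4585, -0.022, 0.066]
ee_rot: [[0.931, 0.365, -0.0], [0.365, -0.931, 0.0], [-0.0, -0.0, -1.0]]
ft_force: [-0.3, 0.0, -3.2]
gripper_width: 0.0587
gripper_force: 30.0
623 410.0593900481541 250.47351524879616
[ 0.619  -0.3023  0.014 ]
-158.94547745658323
-158.87893595842476
[array([ 0.6507, -0.2341]), array([ 0.6883, -0.3352])] -159.62340062352746
[ 0.6182 -0.3045]
```

```bash
python3 -m pendant '[0,0,0.05,0,0,0,1,0,0,0.1,0,0,0,1,0,0,0.1,0,0,0,1]'; python3 -m pendant '[0,0,0.05,0,0,0,1,0,0,0.1,0,0,0,1,0,0,0.1,0,0,0,1]'
```

```text
clock: 4.7
ee_pos: [0.4587, -0.0219, 0.0654]
ee_rot: [[0.931, 0.365, 0.0], [0.365, -0.931, 0.0], [0.0, 0.0, -1.0]]
ft_force: [-0.9, -0.4, 1.7]
gripper_width: 0.0589
gripper_force: 30.0
clock: 4.95
ee_pos: [0.4588, -0.0219, 0.0653]
ee_rot: [[0.931, 0.365, 0.0], [0.365, -0.931, 0.0], [0.0, 0.0, -1.0]]
ft_force: [-5.1, 0.5, 18.7]
gripper_width: 0.0588
gripper_force: 30.0
```

```bash
python3 -m pendant '[0,0,-0.08,0,0,0,1,0,0,-0.08,0,0,0,0.2,0,0,-0.08,0,0,0,-0.5,0,0,-0.08,0,0,0,-1,0,0,-0.08,0,0,0,-1,0,0,-0.08,0,0,0,-1,0,0,-0.08,0,0,0,-1,0,0,-0.08,0,0,0,-1]'; python3 -m pendant '[0,0,-2,0,0,0,-1,0,0,-5,0,0,0,-1,0,0,-9,0,0,0,-1,0,0,-13,0,0,0,-1,0,0,-16,0,0,0,-1,0,0,-18,0,0,0,-1,0,0,-18,0,0,0,-1]'
python3 - <<'E'
from h import *
o,R=mould([.6373,.257,3.2073]);print(o,R)
Z=R[:,2]; top=o+.16*Z; print('coltop',top)
# look pose: tool z=-Z, y axis = along -mould y-ish ; standoff on axis
for sg in(1,-1):
    y=sg*R[:,1];G=np.c_[np.cross(y,-Z),y,-Z];goto(o+.26*Z,G)
E
```

```text
clock: 5.62
ee_pos: [0.4585, -0.0219, 0.0648]
ee_rot: [[0.931, 0.365, -0.0], [0.365, -0.931, 0.0], [-0.0, -0.0, -1.0]]
ft_force: [-0.5, -0.8, 0.5]
gripper_width: 0.0917
gripper_force: 0.0
clock: 6.2
ee_pos: [0.4609, -0.0221, 0.2493]
ee_rot: [[0.931, 0.365, 0.007], [0.365, -0.931, -0.0], [0.007, 0.003, -1.0]]
ft_force: [-0.3, 0.4, 0.2]
gripper_width: 0.0923
gripper_force: 0.0
[0.6373 0.257  0.046 ] [[ 0.8462 -0.0657 -0.5288]
 [ 0.0557  0.9978 -0.0348]
 [ 0.5299 -0.      0.848 ]]
coltop [0.5527 0.2514 0.1817]
t 6.2 shift [ 13.48 -23.72  -1.7 ] turn [ -44.33   -6.81 -156.73]
t 6.2 shift [ 13.48 -23.72  -1.7 ] turn [-4.81 31.33 17.2 ]
```

```bash
python3 -m pendant '[2,-3.5,0,0,0,0,-1,4,-7,0,0,0,0,-1,6,-11,-0.5,-1,6,3,-1,8,-14.5,-1,-2,12,6,-1,10,-18,-1,-3,18,9,-1,12,-21.5,-1.5,-4,24,13,-1,13.5,-23.7,-1.7,-4.8,31.3,17.2,-1,13.5,-23.7,-1.7,-4.8,31.3,17.2,-1]'
python3 -m pendant '[0,0,0,0,0,0,-1,0,0,0,0,0,0,-1]'
python3 - <<'E'
from h import *
s=arm.get_state();print(s['q'])
im=arm.snapshot('wrist')[:,:,::-1]
cv2.imwrite('pics/w3.png',im)
o,R=mould([.6373,.257,3.2073])
P=[o+R@np.array(p) for p in((0,0,.16),(0,0,.165),(.045-.09,.045,.064),(-.045,-.045,.064),(.048,.058,.105),(.048,-.058,.105),(.068,.058,.105))];print(proj('wrist',P))
E
```

```text
clock: 6.87
ee_pos: [0.4969, 0.2395, 0.26]
ee_rot: [[0.872, 0.09, 0.481], [0.086, -0.996, 0.03], [0.482, 0.015, -0.876]]
ft_force: [0.5, -0.3, -0.6]
gripper_width: 0.0917
gripper_force: 0.0
clock: 7.03
ee_pos: [0.4956, 0.2372, 0.2587]
ee_rot: [[0.875, 0.094, 0.476], [0.092, -0.995, 0.027], [0.476, 0.02, -0.879]]
ft_force: [-0.4, 0.4, 0.7]
gripper_width: 0.0919
gripper_force: 0.0
[ 34.4106   0.1485 119.7467 -23.7992  37.6524 134.8345]
[[303.164  226.378 ]
 [302.8985 228.6341]
 [260.7963 237.8632]
 [351.1928 240.5403]
 [237.0683 148.8014]
 [377.4871 152.5656]
 [236.9594 124.8775]]
```

View pics/w3.png

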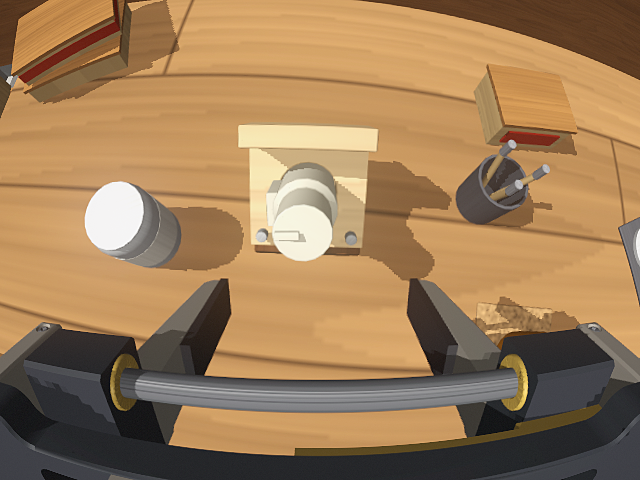

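Wrist view: the mould's wall edges and pins land within 1–2 px of prediction. The column top is at ≈(302,232), about 6 px lower than predicted (socket play), with the rib at ≈(275..300,236) pointing left. The plaque is visible on the left. I'll zoom in for the rib angle.

```bash
python3 - <<'E'
import cv2
i=cv2.imread('pics/w3.png')[155:275,240:360]
i=cv2.resize(i,(600,600),interpolation=cv2.INTER_CUBIC)
i=cv2.createCLAHE(3,(4,4)).apply(cv2.cvtColor(i,cv2.COLOR_BGR2GRAY))
cv2.imwrite('pics/w3c.png',i)
E
```

```text
(no output)
```

View pics/w3c.png

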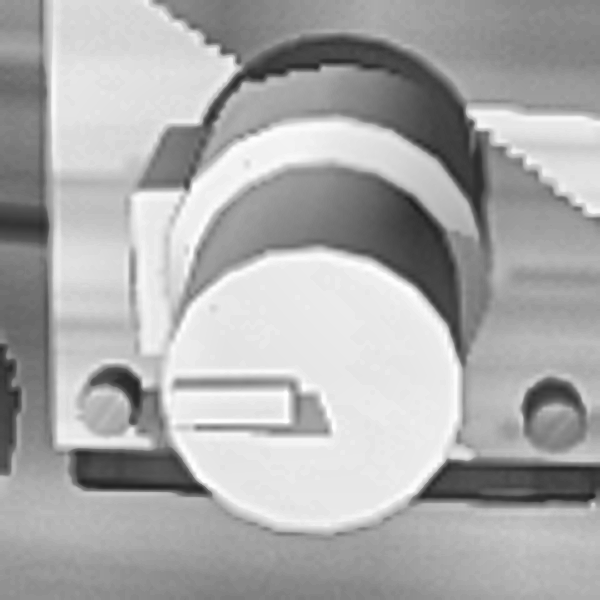

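Crop: top circle centred at (312,390), i.e. px (302.4,233). The rib centreline runs (173,406)→(291,408), i.e. px (274.6,236.2)→(298.2,236.6).

```bash
cat >> h.py <<'E'
def hitm(n,u,v,zm,M):
    o,R=M;c,d=ray(n,u,v);c=R.T@(c-o);d=R.T@d;return c+d*(zm-c[2])/d[2]
E
python3 - <<'E'
from h import *
M=mould([.6373,.257,3.2073]);o,R=M
t=hitm('wrist',302.4,233,.16,M);print('top in mould',t)
a=hitm('wrist',274.6,236.2,.165,M);b=hitm('wrist',298.2,236.6,.165,M);print(a,b,np.linalg.norm(a-b))
d=a-b;print('rib angle in mould (from x)',np.degrees(np.arctan2(d[1],d[0])))
# pins
for u,v in((240+105/5,155+410/5),(240+552/5,155+422/5)): print('pin',hitm('wrist',u,v,.064,M))
# cast axis
f=np.array([-.0,0,.01]);ax=t-f;ax/=np.linalg.norm(ax);print('ax',ax,np.degrees(np.arccos(ax[2])))
E
```

```text
top in mould [-0.005   0.0005  0.16  ]
[-0.0062  0.0198  0.165 ] [-0.006   0.0032  0.165 ] 0.016590554534455085
rib angle in mould (from x) 90.75175843875644
pin [-0.0441  0.0448  0.064 ]
pin [-0.0438 -0.0441  0.064 ]
ax [-0.0331  0.003   0.9994] 1.9050393200527571
```

```bash
cat >> h.py <<'E'
MP=mould([.6373,.257,3.2073])
def grasp(h):  # TCP pose with grasp point h above foot on column axis
    o,R=MP;ax=R@np.array([-.0331,.003,.9994]);y=-R[:,1];y=y-ax*(y@ax);y/=np.linalg.norm(y)
    G=np.c_[np.cross(y,-ax),y,-ax];return o+R@np.array([0,0,.01])+ax*(h-.008),G
E
python3 -c "
from h import *
goto(*grasp(.23));goto(*grasp(.132))"
```

```text
t 7.0833 shift [ 0.21 -1.18  2.41] turn [0.   5.43 1.91]
t 7.0833 shift [ 1.14 -1.16 12.17] turn [0.   5.43 1.91]
```

```bash
python3 -m pendant '[0.2,-1.2,1.2,0,2.7,1,-1,0.2,-1.2,2.4,0,5.4,1.9,-1,0.2,-1.2,2.4,0,5.4,1.9,-1,0.2,-1.2,2.4,0,5.4,1.9,-1]'
python3 -c "
from h import *
goto(*grasp(.132))"
```

```text
clock: 7.42
ee_pos: [0.5089, 0.248, 0.2389]
ee_rot: [[0.829, 0.061, 0.556], [0.053, -0.998, 0.031], [0.557, 0.004, -0.831]]
ft_force: [0.3, 0.4, -0.5]
gripper_width: 0.0921
gripper_force: 0.0
t 7.4167 shift [-0.02 -0.15  9.79] turn [ 0.16  0.08 -0.1 ]
```

```bash
python3 -m pendant '[0,-0.1,3,0,0,0,-1,0,-0.1,6,0,0,0,-1,0,-0.1,8.5,0,0,0,-1,0,-0.1,9.7,0,0,0,-1,0,-0.1,9.7,0,0,0,-1,0,-0.1,9.7,0,0,0,-1]'
python3 -c "
from h import *
goto(*grasp(.132))"
```

```text
clock: 7.92
ee_pos: [0.5642, 0.2527, 0.1599]
ee_rot: [[0.828, 0.059, 0.558], [0.05, -0.998, 0.031], [0.559, 0.002, -0.829]]
ft_force: [-0.7, 0.0, -0.1]
gripper_width: 0.0919
gripper_force: 0.0
t 7.9167 shift [-0.24  0.01  0.14] turn [ 0.14 -0.1  -0.26]
```

```bash
python3 -m pendant '[-0.2,0,0.1,0,0,0,-1,-0.2,0,0.1,0,0,0,0,-0.2,0,0.1,0,0,0,0.3,-0.2,0,0.1,0,0,0,0.6,-0.2,0,0.1,0,0,0,1,-0.2,0,0.1,0,0,0,1,-0.2,0,0.1,0,0,0,1,-0.2,0,0.1,0,0,0,1]' 15
python3 -m pendant '[0,0,0,0,0,0,1,0,0,0,0,0,0,1,0,0,0,0,0,0,1,0,0,0,0,0,0,1,0,0,0,0,0,0,1]' 50
python3 -c "
from h import *
goto(*grasp(.132))"
```

```text
clock: 8.58
ee_pos: [0.5623, 0.2539, 0.1578]
ee_rot: [[0.827, 0.061, 0.559], [0.05, -0.998, 0.034], [0.56, 0.0, -0.829]]
ft_force: [-0.8, -0.1, -0.1]
gripper_width: 0.0473
gripper_force: 0.0
clock: 9.0
ee_pos: [0.5624, 0.2538, 0.1577]
ee_rot: [[0.827, 0.06, 0.559], [0.05, -0.998, 0.034], [0.56, 0.0, -0.828]]
ft_force: [-1.6, -1.3, 1.8]
gripper_width: 0.0432
gripper_force: 50.0
t 9.0 shift [0.02 0.13 0.06] turn [ 0.01 -0.16 -0.24]
```

```bash
python3 -m pendant '[0,0,-0.5,0,0,0,1,0.04,0,-1,0,0,0,1,0.05,0,-1.5,0,0,0,1,0.07,0,-2,0,0,0,1,0.1,0,-2.8,0,0,0,1,0.12,0,-3.5,0,0,0,1]'
python3 -m pendant '[0.02,0,-0.6,0,0,0,1,0.04,0,-1.2,0,0,0,1,0.07,0,-2,0,0,0,1,0.1,0,-3,0,0,0,1,0.13,0,-4,0,0,0,1,0.16,0,-5,0,0,0,1,0.16,0,-5,0,0,0,1]'
```

```text
clock: 9.5
ee_pos: [0.5431, 0.2525, 0.1878]
ee_rot: [[0.827, 0.06, 0.559], [0.05, -0.998, 0.033], [0.559, 0.0, -0.829]]
ft_force: [0.7, 0.2, -2.6]
gripper_width: 0.0429
gripper_force: 50.0
clock: 10.08
ee_pos: [0.5169, 0.2515, 0.2319]
ee_rot: [[0.826, 0.061, 0.561], [0.05, -0.998, 0.035], [0.562, -0.001, -0.827]]
ft_force: [0.4, 0.4, -2.6]
gripper_width: 0.043
gripper_force: 50.0
```

```bash
python3 -c "
from h import *
goto([.48,.22,.30],down(-86.5))"
```

```text
t 10.0833 shift [ 0.62  2.92 -7.82] turn [ -0.06 -34.17  -0.03]
```

```bash
python3 -m pendant '[0.1,0.5,-1.5,0,-4,0,1,0.2,1,-3,0,-9,0,1,0.3,1.5,-4.5,0,-14,0,1,0.4,2,-6,0,-20,0,1,0.5,2.5,-7,0,-26,0,1,0.6,2.9,-7.8,0,-31,0,1,0.6,2.9,-7.8,0,-34.2,0,1,0.6,2.9,-7.8,0,-34.2,0,1]'
python3 -c "
from h import *
print(arm.get_state()['q'])
goto([.55,-.05,.30],down(-33));goto([.618,-.303,.30],down(20.1))"
```

```text
clock: 10.75
ee_pos: [0.4823, 0.2197, 0.2981]
ee_rot: [[0.998, 0.059, -0.003], [0.059, -0.998, -0.0], [-0.003, 0.0, -1.0]]
ft_force: [-0.3, -0.0, -2.9]
gripper_width: 0.0434
gripper_force: 50.0
[ 24.2861   8.0698 100.1371   0.0676  71.9711 110.8771]
t 10.75 shift [ 5.17 27.32 -0.21] turn [ -0.09   0.18 -53.61]
t 10.75 shift [10.46 52.98 -0.22] turn [  -0.17    0.13 -106.71]
```

```bash
python3 -m pendant '[0.4,2.3,0,0,0,-4,1,1,5.6,0,0,0,-11,1,1.7,9,0,0,0,-18,1,2.4,12.5,0,0,0,-25,1,3.1,16,0,0,0,-32,1,3.8,20,0,0,0,-39,1,4.5,23.5,0,0,0,-46,1,5.2,27.3,-0.2,0,0,-53,1]'
python3 -c "
from h import *
goto([.618,-.303,.30],down(20.1))"
```

```text
clock: 11.42
ee_pos: [0.5476, -0.0475, 0.2988]
ee_rot: [[0.581, 0.814, -0.001], [0.814, -0.581, -0.002], [-0.002, -0.0, -1.0]]
ft_force: [0.3, -0.5, -3.6]
gripper_width: 0.0433
gripper_force: 50.0
t 11.4167 shift [-16.71  20.57  -0.08] turn [ -0.07   0.11 -55.59]
```

```bash
python3 -m pendant '[-2.2,2.7,0,0,0,-7,1,-4.4,5.4,0,0,0,-14,1,-6.6,8.1,0,0,0,-21,1,-8.8,10.8,0,0,0,-28,1,-11,13.5,0,0,0,-35,1,-13.2,16.2,0,0,0,-42,1,-15.2,18.7,0,0,0,-49,1,-16.7,20.6,0,0,0,-55.5,1]'
python3 -m pendant '[0,0,0,0,0,0,1,0,0,0,0,0,0,1,0,0,0,0,0,0,1]'
python3 - <<'E'
from h import *
print(arm.get_state()['q'])
goto([.618,-.303,.22],down(20.1))
s=arm.snapshot('scene')[:,:,::-1];t=arm.snapshot('top')[:,:,::-1];w=arm.snapshot('wrist')[:,:,::-1]
c=lambda i,x,y:cv2.resize(i[y:y+100,x:x+100],(400,400),interpolation=cv2.INTER_CUBIC)
cv2.imwrite('pics/m4.png',np.hstack([c(s,175,110),c(t,370,200)]));cv2.imwrite('pics/w4.png',w);cv2.imwrite('pics/s4.png',s)
E
```

```text
clock: 12.08
ee_pos: [0.6172, -0.3043, 0.2987]
ee_rot: [[-0.341, 0.94, -0.002], [0.94, 0.341, -0.003], [-0.002, -0.003, -1.0]]
ft_force: [0.3, 0.7, -2.5]
gripper_width: 0.0435
gripper_force: 50.0
clock: 12.33
ee_pos: [0.6167, -0.3011, 0.2988]
ee_rot: [[-0.335, 0.942, -0.003], [0.942, 0.335, -0.0], [0.001, -0.003, -1.0]]
ft_force: [-0.3, 0.2, -2.4]
gripper_width: 0.0432
gripper_force: 50.0
[-26.1015  22.7431  80.5669  -0.1016  76.8313 -45.6245]
t 12.3333 shift [-0.22  0.08  7.88] turn [-0.17 -0.03 -0.55]
```

View pics/m4.png

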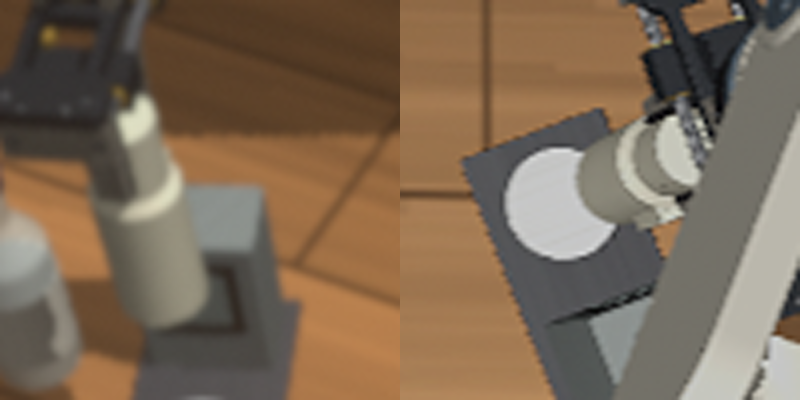

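The column hangs above the plate with its plaque toward the scanner: visible in the top crop at about (660,215). In the scene crop its axis runs from (135,185) to (165,309). I'll compare that with a predicted vertical column.

```bash
python3 - <<'E'
from h import *
s=arm.get_state();p=s['ee_pos'];f=p-np.array([0,0,.124])
a=np.linspace(0,2*np.pi,90)
def draw(n,file,x,y,ax=np.array([0,0,1.])):
    img=cv2.imread(file)[y:y+100,x:x+100] if file else None
    img=cv2.resize(img,(400,400),interpolation=cv2.INTER_CUBIC)
    g=p+ax*.008
    for h,r in((0,.028),(.096,.028),(.103,.022)):
        P=(g-ax*(.132-h))+r*np.c_[np.cos(a),np.sin(a),0*a]
        cv2.polylines(img,[np.int32((proj(n,P)-[x,y])*4+2)],True,(0,0,255),1)
    return img
t=arm.snapshot('top')[:,:,::-1];cv2.imwrite('pics/t5.png',t)
cv2.imwrite('pics/m5.png',np.hstack([draw('scene','pics/s4.png',175,110),draw('top','pics/t5.png',370,200)]))
E
```

```text
(no output)
```

View pics/m5.png

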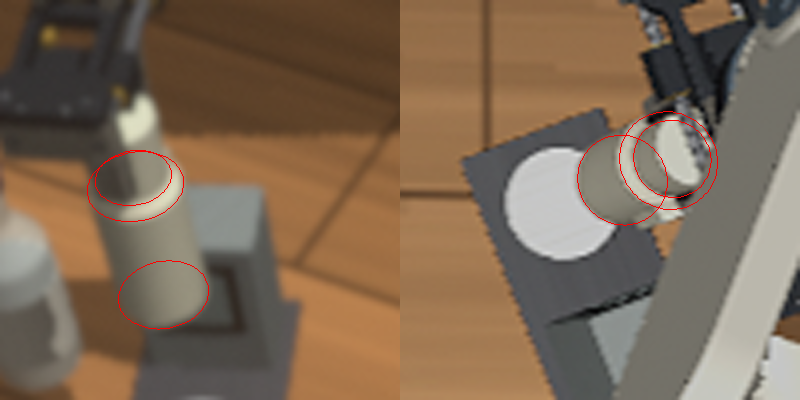

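The predicted upright outline matches both views closely. Now I lower it.

```bash
python3 -m pendant '[0,0,2,0,0,-0.5,1,-0.1,0.1,5,0,0,-0.5,1,-0.1,0.1,8,0,0,-0.5,1,-0.1,0.1,11,0,0,-0.5,1,-0.1,0.1,13,0,0,-0.5,1,-0.1,0.1,14.3,0,0,-0.5,1,-0.1,0.1,15,0,0,-0.5,1,-0.1,0.1,15,0,0,-0.5,1]'
python3 -m pendant '[0,0,0,0,0,0,1,0,0,0,0,0,0,1,0,0,0,0,0,0,1]'
python3 -c "
from h import *
goto([.618,-.303,.138],down(20.1))"
```

```text
clock: 13.2
ee_pos: [0.6177, -0.3021, 0.1484]
ee_rot: [[-0.345, 0.939, -0.004], [0.939, 0.345, 0.0], [0.002, -0.004, -1.0]]
ft_force: [-1.0, -0.2, -3.7]
gripper_width: 0.0433
gripper_force: 50.0
clock: 13.45
ee_pos: [0.6189, -0.3031, 0.1511]
ee_rot: [[-0.345, 0.939, -0.0], [0.939, 0.345, -0.002], [-0.001, -0.001, -1.0]]
ft_force: [0.4, -0.2, -2.9]
gripper_width: 0.0433
gripper_force: 50.0
t 13.45 shift [ 0.04 -0.09  1.31] turn [-0.04  0.08  0.06]
```

```bash
python3 -m pendant '[0,-0.1,0.4,0,0,0,1,0,-0.1,0.7,0,0,0,1,0,-0.1,0.9,0,0,0,1,0,-0.1,0.9,0,0,0,1,0,-0.1,0.9,0,0,0,1]'
python3 -m pendant '[0,0,0.1,0,0,0,1,0,0,0.2,0,0,0,1,0,0,0.2,0,0,0,1,0,0,0.2,0,0,0,1]'
```

```text
clock: 13.87
ee_pos: [0.6169, -0.3029, 0.1401]
ee_rot: [[-0.345, 0.939, -0.003], [0.939, 0.345, -0.0], [0.001, -0.003, -1.0]]
ft_force: [-0.9, 0.1, -2.2]
gripper_width: 0.0431
gripper_force: 50.0
clock: 14.2
ee_pos: [0.6171, -0.303, 0.1384]
ee_rot: [[-0.345, 0.939, -0.003], [0.939, 0.345, -0.0], [0.0, -0.003, -1.0]]
ft_force: [0.1, 0.2, -2.3]
gripper_width: 0.0435
gripper_force: 50.0
```

```bash
python3 -m pendant '[0,0,0.05,0,0,0,1,0,0,0.1,0,0,0,1,0,0,0.1,0,0,0,1]'
python3 -m pendant '[0,0,0.05,0,0,0,1,0,0,0.1,0,0,0,1,0,0,0.1,0,0,0,1]'
```

```text
clock: 14.45
ee_pos: [0.6172, -0.3032, 0.1383]
ee_rot: [[-0.345, 0.939, -0.002], [0.939, 0.345, -0.001], [-0.0, -0.002, -1.0]]
ft_force: [-1.3, 1.7, 5.5]
gripper_width: 0.0432
gripper_force: 50.0
clock: 14.7
ee_pos: [0.6174, -0.3033, 0.1384]
ee_rot: [[-0.345, 0.939, -0.001], [0.939, 0.345, -0.001], [-0.001, -0.002, -1.0]]
ft_force: [-4.4, 2.5, 10.6]
gripper_width: 0.043
gripper_force: 50.0
```

```bash
python3 -m pendant '[0,0,-0.1,0,0,0,1,0,0,-0.1,0,0,0,1,0,0,-0.1,0,0,0,1,0,0,-0.1,0,0,0,1]' 5
python3 -m pendant '[0,0,-0.1,0,0,0,-0.05,0,0,-0.1,0,0,0,-0.2,0,0,-0.1,0,0,0,-0.35,0,0,-0.1,0,0,0,-0.45,0,0,-0.1,0,0,0,-0.45,0,0,-0.1,0,0,0,-0.45]'
```

```text
clock: 15.03
ee_pos: [0.6175, -0.3032, 0.1382]
ee_rot: [[-0.345, 0.939, -0.002], [0.939, 0.345, -0.001], [-0.0, -0.002, -1.0]]
ft_force: [-1.2, 1.1, 6.1]
gripper_width: 0.0441
gripper_force: 5.0
clock: 15.53
ee_pos: [0.617, -0.303, 0.1382]
ee_rot: [[-0.345, 0.939, -0.003], [0.939, 0.345, -0.0], [0.001, -0.003, -1.0]]
ft_force: [0.9, 0.9, 1.3]
gripper_width: 0.0665
gripper_force: 0.0
```

```bash
python3 -m pendant '[0,0,-1,0,0,0,-0.45,0,0,-3,0,0,0,-0.45,0,0,-6,0,0,0,-0.45,0,0,-9,0,0,0,-0.45,0,0,-12,0,0,0,-0.45,0,0,-15,0,0,0,-0.45,0,0,-18,0,0,0,-0.45,0,0,-18,0,0,0,-0.45]'
python3 -c "
from h import *
goto([.4,-.13,.32])"
```

```text
clock: 16.2
ee_pos: [0.6198, -0.304, 0.3265]
ee_rot: [[-0.345, 0.939, 0.007], [0.939, 0.345, -0.005], [-0.007, 0.005, -1.0]]
ft_force: [1.1, -0.5, 1.3]
gripper_width: 0.0662
gripper_force: 0.0
t 16.2 shift [ 23.92 -14.64   0.42] turn [0. 0. 0.]
```

```bash
python3 -m pendant '[4,-2.4,0,0,0,0,-0.45,7.5,-4.6,0,0,0,0,-0.45,11,-6.7,0,0,0,0,-0.45,14.5,-8.9,0,0,0,0,-0.45,18,-11,0,0,0,0,-0.45,21,-13,0,0,0,0,-0.45,24,-14.6,0,0,0,0,-0.45,24,-14.6,0,0,0,0,-0.45]'
python3 - <<'E'
from h import *
t=arm.snapshot('top')[:,:,::-1];s=arm.snapshot('scene')[:,:,::-1]
c=lambda i,x,y:cv2.resize(np.ascontiguousarray(i[y:y+75,x:x+100]),(400,300),interpolation=cv2.INTER_CUBIC)
def col(n,img,x,y):
    a=np.linspace(0,2*np.pi,90)
    for h,r in((0,.028),(.15,.022)):
        P=np.array([.618,-.303,.014+h])+r*np.c_[np.cos(a),np.sin(a),0*a]
        cv2.polylines(img,[np.int32((proj(n,P)-[x,y])*4+2)],True,(0,0,255),1)
    d=np.radians(-158.9);P=np.array([[.618,-.303,.169],[.618+.022*np.cos(d),-.303+.022*np.sin(d),.169]])
    cv2.polylines(img,[np.int32((proj(n,P)-[x,y])*4+2)],False,(255,0,0),1);return img
o=np.vstack([np.hstack([c(t,375,215),col('top',c(t,375,215),375,215)]),np.hstack([col('scene',c(s,185,150),185,150),c(s,290,170)])])
cv2.imwrite('pics/m6.png',o)
E
```

```text
clock: 16.87
ee_pos: [0.3933, -0.125, 0.3191]
ee_rot: [[-0.345, 0.939, -0.004], [0.939, 0.345, 0.001], [0.002, -0.003, -1.0]]
ft_force: [0.7, -0.5, 0.3]
gripper_width: 0.0664
gripper_force: 0.0
```

View pics/m6.png

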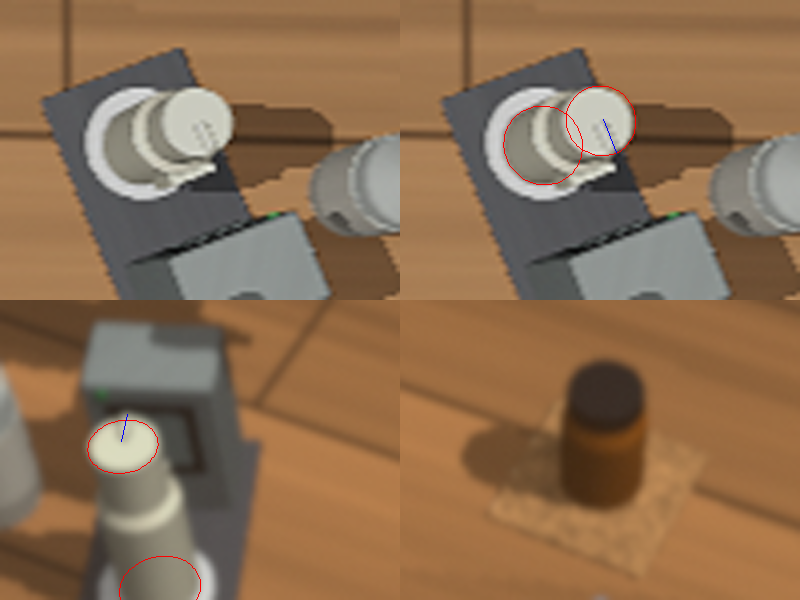

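The column is upright and centred on the plate, to within about 3 mm of the predicted outline. The plaque edge is parallel to the scanner front to about 1–2°, and the jar stands near the mat's centre. Handing in.

```bash
python3 -m pendant '[0,0,0,0,0,0,-0.45,0,0,0,0,0,0,-0.45]' >/dev/null; python3 -c "
from rig import arm
print(arm.sign_off())"
```

```text
the job is handed in; nothing more can be done
None
```

I handed the job in at about 17 s on the robot clock: the last pictures showed the jar upright on the cork mat and the column upright and centred on the round plate, its plaque facing the scanner window. The judge's verdict was not shown.

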